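# Shut the shredder's feed cover and pin it

### The arm

A 6-joint arm with a two-finger parallel gripper is mounted at the origin on the work surface. World frame = base frame: x ahead of the robot, y to its left, z up, the work surface at z = 0. Lengths are in m, angles in degrees, forces in N, time in s.
With the tool pointing down it reaches from about 0.35 to 0.875 m from the base axis. Payload 4.2 kg.
Tool frame: the origin (TCP) lies on the centre line of the jaws, within the pads' length; the fingertips stand 19 mm ahead of it and the grasp point (between the pads) is the TCP; x points along the fingers, y is the direction in which the jaws open and shut, and the axes are right-handed (so a half turn about x gives the same grasp; the last joint's range is limited). The gripper opens to 87 mm and grips with 3 to 60 N. Pads are 19 mm wide; open, the fingers measure 117 mm over their backs; the gripper's body (75 mm by 190 mm) begins 51 mm behind the grasp point.
Start: joints at [80.42, 22.042, 0.453, 0, -68.411, -14.817], TCP at [0.258, 0.569, 0.242] pointing down, gripper open.
Joint ranges: [-179.83, 179.83], [-69.29, 118.12], [-61.27, 80.66], [-181.25, 117.63], [-171.15, -9.14], [-177.46, 177.46]. Speed limits (degrees/s): [159.86, 159.86, 180, 180, 180, 180].

### API

Orientations are given as a 3x3 rotation matrix whose columns are the frame's x, y, z axes.
In Python, from station import r, viewer, job, spotter gives the robot as it stands.
- The arm moves only by the tool play_rows, never from a script. Its argument "commands" is a list of rows, each an object of numbers: "fingers": the gripper command: -1 is fully open, 1 is shut, values between are in proportion; "tx", "ty", "tz": the shift along the tool's x, y, z normalised to -1 to 1, where 1 is 750 mm; "ax", "ay", "az": the turn, a rotation vector about the tool's x, y, z normalised to -1 to 1, where 1 is pi rad. In form: [{"fingers": .., "tx": .., "ty": .., "tz": .., "ax": .., "ay": .., "az": ..}, ...]. A call has 1 to 5 rows; each row is the pose to reach, as a shift and turn from the pose commanded when the call began, along the tool's axes at that moment, turning the shorter way round; what a row does not reach only later rows make up. A row lasts 1/12 s, in which the tool goes at most 41.7 mm and 7.16 degrees, less where a joint would pass 70% of its speed; a pose out of reach is approached as far as the arm can. A call with a number of a shift or a turn outside -1 to 1 is refused whole. A call with a gripper value outside its range is refused whole. The fingers move at their own pace and stop on an object; the grip force is fixed at half the most. Time passes only in rows, so rows that repeat a pose let the fingers close. It gives the time, the measured TCP pose, the force and the opening at its end, in the units of the state.
- r.sense(): the state, without advancing time (a new reading comes with each control period).
- viewer.capture(name): name is "scene" or "top"; returns a dict with "image" (400x640x3 uint8, red, green, blue), "fx", "fy", "cx", "cy" (pixels), "R" (3x3) and "t" (3): a world point X has camera coordinates R X + t. Camera axes: x right, y down, z forward; pixel columns grow to the right and rows downward; lengths in m; the calibration is good to about 2 mm. A picture is of the moment at which its call begins. There is no depth.
- job.finish_job(): hands the job in, once; it reports no verdict.
Trained networks look in a picture, given as the dict that the camera call returned (one of the last four; its "shot" number tells which), for a name from the list of things; names that differ only in an ending like _2 or _b are one class to them, and where a whole thing is asked for, a point or a joint stands for the part that bears it (a point fixed in the world has none). Each returns a list of dicts, best first, with "score" (0 to 1); they miss things now and then, are a little off and sometimes report something else, mostly with a low value. They report only what shows in the picture. A call takes as long as a camera call. They do not tell look-alikes from the thing itself.
- spotter.find_in(name, picture): "uv" ([column, row] in pixels, amid what is visible of it).
- spotter.silhouettes(name, picture): "region" (400x640 bool, what is visible of it) and "uv" ([column, row] in pixels, amid what is visible of it).
The state is a dict: "time_s": time; "joints": joint angles; "joint_velocities": joint speeds; "effort": joint torques, N m; "tcp_pos": TCP position; "ee_rot": TCP orientation; "wrist_force": force on the tool from outside, world axes, zero at the start; "moment": the same for the moment, N m; "gripper_width": opening from 0.0 (shut) to 1.0 (fully open).
Only numpy, scipy, OpenCV 4.12 (cv2) and the standard library are available. Lean on these libraries where they do the work, as an engineer would, in place of code of your own. Each camera call takes 0.05 s, during which the arm holds its last target. There are 200 camera calls.

### The job

Slide the vegetable shredder's feed cover fully shut, then take the locking pin from its rest, put its tip down through the slot in the cover and slide it gently along the slot until you feel it drop into the hidden hole in the catch bar, and seat it fully home, collar flat on the cover, without ever pressing hard. Let go of it and leave the other things on the table where they are.

Things in the scene. Friction and masses are not known exactly. Their poses are not given: they have to be found in the camera images.
- slicer: The vegetable shredder, fixed to the table: a low stainless box 260 (x) by 160 (y) by 90 mm high with a grey motor block 75 mm high at its far end (x +130 to +200 mm). Origin: centre of its underside on the table; its x axis points from the front to the motor, z up.
- catch_face (a point): Middle (not the hole) of the flat top of the catch bar inside the shredder, right under the slot of the shut cover, 41 mm below the cover's top. The bar has one round hole, 12 mm across, over 20 mm deep, on the slot's centre line, each time elsewhere, up to 20 mm either way along the slot (y): it must be felt for. The bar does not give way; pressing the pin with over 40 N spoils it.
- cover (a joint): How far the feed cover stands open, m: 0 is fully shut against its stop, growing as the cover slides towards the front (the slicer's -x). It slides on rails with about 4 N of friction, stays where it is left, and starts 45 to 70 mm open.
- cover_handle (a point): Centre of the cover's handle: an upright black block 14 mm thick (slicer's x), 50 mm wide (y) and 34 mm tall, standing on the cover's top face; this point is 17 mm above that face (113 mm above the table). Its axes are the slicer's. To shut, move it along the slicer's +x.
- cover_slot (a point): Middle of the slot through the aluminium cover plate, at the height of the plate's top face (96 mm above the table), 50 mm behind the handle (slicer's +x). The slot is 60 mm long along its y axis and 13 mm wide along x, the plate 5 mm thick; axes are the slicer's. It moves with the cover.
- pin_grip (a point): Centre of the locking pin's grip: a black block 26 (own x) by 16 (own y) by 34 mm tall, taken across the 16 mm. Below it a steel collar 24 mm across, 5 mm thick, then a steel shaft 10 mm across, 61 mm long, tip chamfered (about 120 g in all). The tip is 83 mm below this point; own z points up. At the start it stands upright in its rest, a grey block 80 by 80 by 70 mm high.
- pin_collar (a point): Centre of the underside of the pin's collar, 61 mm above the tip, 22 mm below the grip's centre. At the start the collar lies on the rest's top. With the tip on the flat of the catch bar it is 20 mm above the cover; fully home it lies on the cover's top face.
- jar: Bystander: glass jar with a white cap, 72 mm across, 100 mm high. Origin: centre of its underside.
- bowl: Bystander: steel bowl 120 mm across, 50 mm high. Origin: centre of its underside.
- spatula: Bystander: spatula lying on the table. Origin: on the table under it.
- spoon: Bystander: spoon lying on the table. Origin: on the table under it.
- sauce: Bystander: amber sauce bottle 60 mm across, 170 mm high. Origin: centre of its underside.
- cup: Bystander: white plastic cup 70 mm across, 85 mm high. Origin: centre of its underside.
Things that resemble listed ones, but are neither listed nor needed, are in the scene too. Leave any pink or red look-alike of the part that bears pin_grip alone.

How it is judged:
By the outcome, as a careful person would: the job done as asked, in the order asked, and still so for the second after the job is handed in, with the robot touching nothing.
It also fails if it takes over 72 s, if anything falls off the work surface, if the arm or the gripper's body presses on something with over 40 N, if the wrist force passes 120 N, or if a joint passes its speed limit or range.

## Working session

There is one attempt and no reset: what is moved stays moved. The work goes in short steps, Python scripts to look and compute and a tool call to move; the robot and the scene stay as the last step left them, time stands still between calls to the robot, and variables do not carry over. Pictures are saved under pics/ and viewed, about 8 in all and at most 12, crops included, and the job is handed in when it is done.

Besides the shell and the picture viewer there is one more tool, called in YAML: its name, and indented under it one key for each argument. play_rows: Moves the arm, as the interface text tells. Its arguments: {"type":"object","properties":{"commands":{"type":"array"}},"required":["commands"]}

```bash
mkdir -p pics; ls; cat > h.py <<'E'
import numpy as np, cv2
from station import r, viewer, job, spotter
def save(p,name,crop=None,s=1):
    im=p["image"][:,:,::-1]
    if crop: im=im[crop[1]:crop[3],crop[0]:crop[2]]
    cv2.imwrite("pics/"+name,cv2.resize(im,None,fx=s,fy=s,interpolation=cv2.INTER_CUBIC))
def proj(p,X):
    c=np.asarray(p["R"])@np.asarray(X,float)+p["t"]; return np.array([p["fx"]*c[0]/c[2]+p["cx"],p["fy"]*c[1]/c[2]+p["cy"]])
def at_z(p,uv,z):
    R=np.asarray(p["R"]);C=-R.T@p["t"];d=R.T@np.array([(uv[0]-p["cx"])/p["fx"],(uv[1]-p["cy"])/p["fy"],1]);return C+d*(z-C[2])/d[2]
E
python3 - <<'E'
from h import *
s=r.sense(); print({k:np.round(v,3).tolist() for k,v in s.items()})
a=viewer.capture("scene");b=viewer.capture("top")
save(a,"s1.png");save(b,"t1.png")
for n,p in (("scene",a),("top",b)):
    R=np.asarray(p["R"]);print(n,-R.T@p["t"],R.tolist(),p["fx"])
    for q in ["slicer","cover_handle","cover_slot","pin_grip","pin_collar","jar","bowl","sauce","cup"]:
        print(q,[(np.round(d["uv"],1).tolist(),round(d["score"],2)) for d in spotter.find_in(q,p)])
E
```

```text
pics
{'time_s': 0.0, 'joints': [80.42, 22.092, 0.378, -0.029, -68.412, -14.816], 'joint_velocities': [0.091, 0.002, -0.01, -0.075, -0.014, -0.011], 'effort': [-0.002, -39.066, 18.74, 4.22, 0.011, -0.0], 'tcp_pos': [0.258, 0.569, 0.24], 'ee_rot': [[-0.001, -0.413, -0.911], [-0.002, -0.911, 0.413], [-1.0, 0.002, -0.0]], 'wrist_force': [0.305, 0.72, 0.523], 'moment': [-0.051, 0.015, 0.009], 'gripper_width': 0.999}
scene [ 0.98347154 -0.4206469   0.80217786] [[0.7090274075534685, 0.7049768673960565, 0.016963247756554313], [0.5222280184913144, -0.5087597571446788, -0.684427794740046], [-0.47387554488561934, 0.49413674822515513, -0.7288832842182809]] 396.04121189540183
slicer [([323.4, 244.0], 0.81)]
cover_handle [([302.1, 222.3], 0.88)]
cover_slot [([301.2, 216.5], 0.7)]
pin_grip [([245.4, 254.0], 0.76), ([150.1, 289.7], 0.65), ([201.4, 274.6], 0.49)]
pin_collar [([151.1, 290.3], 0.86), ([238.3, 258.5], 0.69), ([204.3, 277.7], 0.54)]
jar [([369.2, 169.6], 0.91)]
bowl [([441.4, 171.1], 0.78)]
sauce [([426.1, 205.5], 0.88)]
cup [([118.9, 247.1], 0.75)]
top [0.28111016 0.02146888 1.34208476] [[0.006311221948645811, -0.9999800452334444, 0.00027859008200490726], [-0.9802617257737067, -0.006241824844480787, -0.19760563910416476], [0.19760343484026163, 0.0009740418521208625, -0.9802815584217632]] 404.13589143736846
slicer []
cover_handle [([332.5, 197.7], 0.77)]
cover_slot [([329.5, 194.8], 0.84)]
pin_grip []
pin_collar [([413.7, 206.7], 0.62), ([381.5, 200.0], 0.58), ([441.8, 223.4], 0.41)]
jar [([244.3, 205.3], 0.59)]
bowl [([203.7, 163.8], 0.64)]
sauce [([254.9, 146.2], 0.67), ([413.4, 203.4], 0.67)]
cup [([441.7, 279.8], 0.69)]
```

View pics/s1.png

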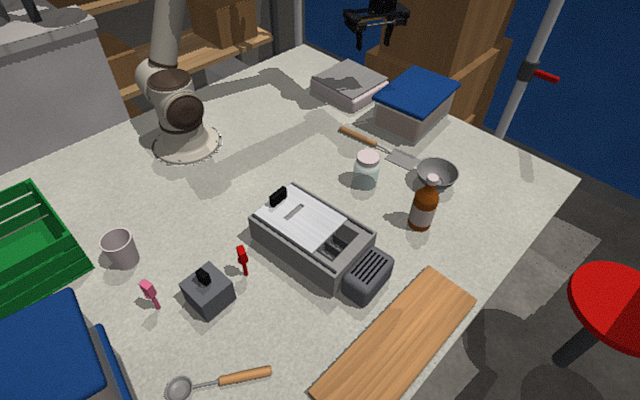

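```bash
python3 -c "
import cv2;i=cv2.imread('pics/t1.png')[100:300,230:490];cv2.imwrite('pics/t1c.png',cv2.resize(i,None,fx=3,fy=3,interpolation=cv2.INTER_CUBIC))"
```

```text
(no output)
```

View pics/t1c.png

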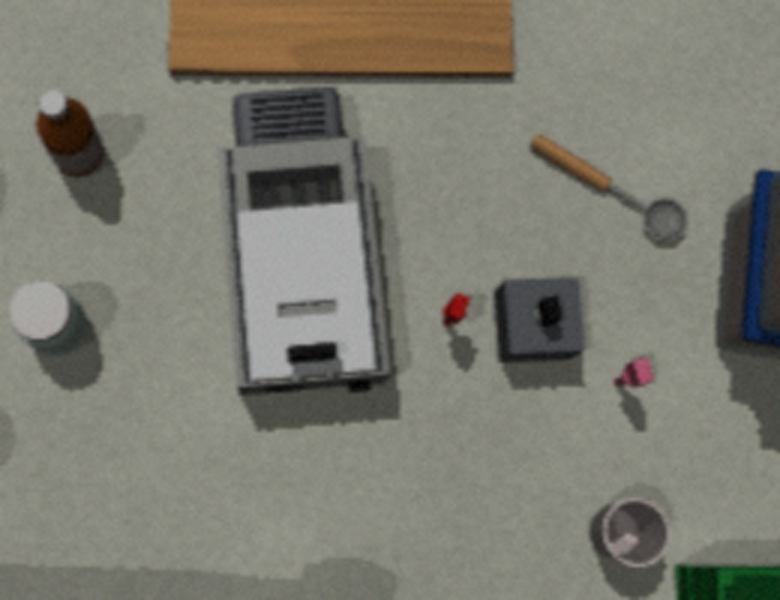

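Scene view: shredder at about (320,240) with black handle at (278,197); the pin with black grip stands in a grey rest at (207,285), red and pink look-alikes at (242,260) and (150,293). Next I'll rectify both views to metric planes.

```bash
cat >> h.py <<'E'
def rect(p,z,x0,x1,y0,y1,k=2000):
    # rows: x decreasing downward, cols: y decreasing rightward; k px/m
    W=int((y1-y0)*k);H=int((x1-x0)*k)
    src=np.float32([proj(p,(x1,y1,z)),proj(p,(x1,y0,z)),proj(p,(x0,y0,z)),proj(p,(x0,y1,z))])
    M=cv2.getPerspectiveTransform(src,np.float32([[0,0],[W,0],[W,H],[0,H]]))
    return cv2.warpPerspective(p["image"][:,:,::-1],M,(W,H),flags=cv2.INTER_CUBIC)
E
python3 - <<'E'
from h import *
a=viewer.capture("scene");b=viewer.capture("top")
for n,uv in (("handle",(334,217)),("slot",(332,202)),("rest",(410,206)),("pin",(413.5,203.5))):
    print(n,at_z(b,uv,{"handle":.13,"slot":.096,"rest":.07,"pin":.109}[n]).round(3))
S=(.34,.66,-.13,.13)
I=[rect(p,.096,*S,k=1500) for p in (b,a)]
c=at_z(b,(413.5,203.5),.109)
J=[cv2.resize(rect(p,.109,c[0]-.06,c[0]+.06,c[1]-.06,c[1]+.06,k=2000),None,fx=1,fy=1) for p in (b,a)]
h=I[0].shape[0]
cv2.imwrite("pics/rect.png",np.hstack(I)); 
cv2.imwrite("pics/pin.png",np.hstack(J)); print(c,I[0].shape,J[0].shape)
for p in (a,b):
    for q in ("cover_handle","cover_slot","pin_grip","slicer"):
        for d in spotter.silhouettes(q,p)[:3]:
            v,u=np.nonzero(d["region"]);print(p["shot"],q,round(d["score"],2),np.round(d["uv"],1),len(u),u.min(),u.max(),v.min(),v.max())
E
```

```text
handle [ 0.462 -0.014  0.13 ]
slot [ 0.514 -0.009  0.096]
rest [ 0.508 -0.259  0.07 ]
pin [ 0.509 -0.261  0.109]
[ 0.50881817 -0.26139918  0.109     ] (480, 390, 3) (240, 240, 3)
3 cover_handle 0.82 [304.3 219.6] 3236 255 346 185 253
3 cover_slot 0.94 [301.3 217.7] 3247 256 347 185 252
3 pin_grip 0.79 [204.4 276.5] 209 197 211 269 287
3 pin_grip 0.64 [150.4 287. ] 247 140 160 280 309
3 pin_grip 0.6 [243.  260.3] 229 237 248 245 275
3 slicer 0.8 [322.1 243.5] 9959 248 394 182 307
4 cover_handle 0.88 [331.5 195. ] 2256 308 354 168 226
4 cover_slot 0.74 [329.2 195.7] 2236 309 353 168 226
4 cover_slot 0.6 [446.7 167.2] 369 406 459 145 180
4 pin_grip 0.62 [414.5 205.3] 46 409 415 200 207
4 pin_grip 0.41 [439.2 224.3] 100 434 446 219 228
4 pin_grip 0.4 [380.2 198.9] 58 378 385 198 207
4 slicer 0.94 [330.1 184.6] 4796 302 358 129 231
4 slicer 0.29 [411.4 206.4] 47 409 415 200 207
```

View pics/rect.png

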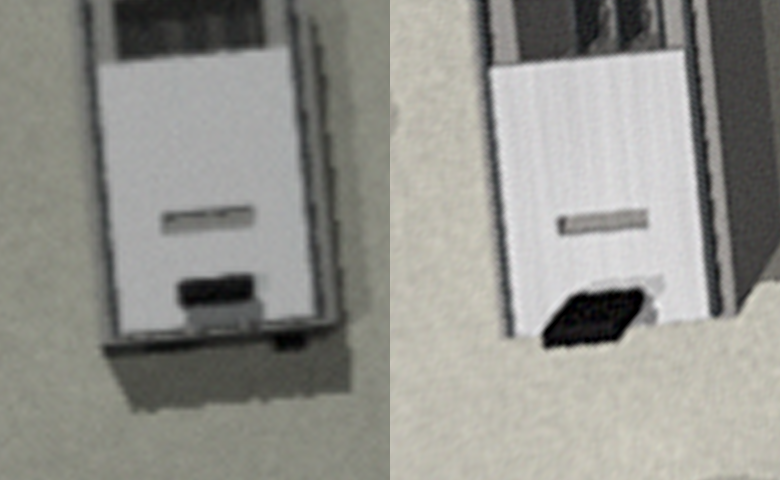

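View pics/pin.png

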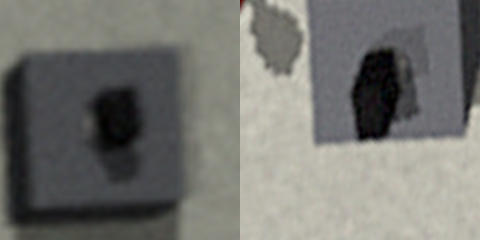

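```bash
cat >> h.py <<'E'
from scipy.optimize import minimize
U=8
def boxpts(x,y,yaw,dx,dy,z0,z1):
    c,s=np.cos(yaw),np.sin(yaw)
    return [(x+c*a*dx/2-s*b*dy/2,y+s*a*dx/2+c*b*dy/2,z) for a in(-1,1) for b in(-1,1) for z in(z0,z1)]
def fitbox(ps,g,dx,dy,z0,z1,thr,fixyaw=None,win=30):
    M=[]
    for p in ps:
        u,v=proj(p,(g[0],g[1],(z0+z1)/2)).astype(int)
        w=p["image"][v-win:v+win,u-win:u+win].max(2)
        m=(cv2.resize(w,None,fx=U,fy=U,interpolation=cv2.INTER_CUBIC)<thr).astype(np.uint8)
        n,l,st,ce=cv2.connectedComponentsWithStats(m)
        k=1+np.argmax(st[1:,4]-8*np.hypot(*(ce[1:]-win*U).T)); M.append((p,u-win,v-win,(l==k).astype(np.uint8)))
    def cost(q):
        yaw=q[2] if fixyaw is None else fixyaw; t=0
        for p,u0,v0,m in M:
            P=np.array([(proj(p,X)+.5-(u0,v0))*U-.5 for X in boxpts(q[0],q[1],yaw,dx,dy,z0,z1)])
            h=np.zeros_like(m);cv2.fillConvexPoly(h,cv2.convexHull(np.round(P*16).astype(np.int32)),1,shift=4)
            t+=1-(h&m).sum()/max(1,(h|m).sum())
        return t/len(M)
    best=None
    for y0 in ([0] if fixyaw is not None else np.radians(np.arange(-90,90,20))):
        o=minimize(cost,[g[0],g[1],y0],method="Nelder-Mead",options=dict(initial_simplex=[[g[0],g[1],y0],[g[0]+.006,g[1],y0],[g[0],g[1]+.006,y0],[g[0],g[1],y0+.25]],xatol=1e-4,fatol=1e-4))
        if best is None or o.fun<best.fun: best=o
    return np.round([*best.x[:2]*1000,np.degrees(best.x[2]),best.fun],2)
E
python3 - <<'E'
from h import *
a=viewer.capture("scene");b=viewer.capture("top")
for thr in (35,45):
  for n,ps in (("both",[a,b]),("scene",[a]),("top",[b])):
    print(thr,n,"pin",fitbox(ps,(.509,-.261),.026,.016,.075,.109,thr),"handle",fitbox(ps,(.462,-.014),.014,.05,.096,.13,thr))
for n,p in (("top",b),("scene",a)):
    I=cv2.cvtColor(rect(p,.096,.34,.66,-.13,.13,k=2000),cv2.COLOR_BGR2GRAY)
    w=I[230:350,150:400]; m=((w<175)*255).astype(np.uint8)
    for t in (150,165,180):
        n_,l,st,ce=cv2.connectedComponentsWithStats((w<t).astype(np.uint8))
        for k in range(1,n_):
            if 1000<st[k,4]<6000:
                v,u=np.nonzero(l==k);R=cv2.minAreaRect(np.c_[u+150,v+230].astype(np.float32))
                print(n,t,"slot",(.66-R[0][1]/2000).round(4) if 0 else (round(.66-R[0][1]/2000,4),round(.13-R[0][0]/2000,4)),np.round(R[1],1)/2,R[2])
E
```

```text
35 both pin [ 5.1006e+02 -2.6574e+02 -2.9000e-01  5.9000e-01] handle [ 4.6285e+02 -1.5940e+01  1.3950e+01  3.3000e-01]
35 scene pin [ 5.1006e+02 -2.6574e+02 -2.9000e-01  1.7000e-01] handle [ 4.6151e+02 -1.6090e+01  1.7680e+01  2.5000e-01]
35 top pin [ 509. -261.  -90.    1.] handle [ 4.6316e+02 -1.2210e+01  3.0000e-01  3.9000e-01]
45 both pin [ 510.7  -266.      1.01    0.57] handle [461.75 -16.41 196.66   0.61]
45 scene pin [ 5.107e+02 -2.660e+02  1.010e+00  1.400e-01] handle [ 4.6174e+02 -1.6430e+01  1.6650e+01  2.2000e-01]
45 top pin [ 509. -261.  -90.    1.] handle [462. -14. -90.   1.]
top 150 slot (0.5141, -0.0084) [17.6 65.1] 85.08343505859375
top 165 slot (0.5144, -0.0085) [23.55 69.4 ] 84.12260437011719
scene 150 slot (0.512, -0.011) [12.4  59.85] 85.07289123535156
scene 165 slot (0.5119, -0.011) [13.5 60.9] 85.23635864257812
scene 180 slot (0.5118, -0.011) [14.7  62.05] 85.060791015625
```

```bash
python3 - <<'E'
from h import *
a=viewer.capture("scene");b=viewer.capture("top")
print(b["image"].max(2)[196:214,404:422])
print(b["image"].max(2)[209:226,322:348:2])
for thr in (35,45,55):
  for n,ps in (("both",[a,b]),("scene",[a]),("top",[b])):
    print(thr,n,"pin",fitbox(ps,(.511,-.264),.026,.016,.075,.109,thr,win=14).tolist(),"handle",fitbox(ps,(.462,-.014),.014,.05,.096,.13,thr,fixyaw=np.radians(4.9),win=20).tolist())
E
```

```text
[[76 80 78 74 80 77 76 77 81 75 77 77 75 77 79 80 79 77]
 [78 77 80 77 79 78 76 79 76 78 79 73 76 77 77 76 78 75]
 [77 78 81 77 76 75 74 74 68 66 57 52 64 72 74 79 76 77]
 [77 75 78 75 75 73 53 32 33 25 28 31 50 71 78 77 75 77]
 [74 77 77 78 73 54 30 17 16 14 10 22 47 69 78 74 77 77]
 [75 75 78 74 62 39 13 13 17 14 16 20 46 65 75 76 77 76]
 [80 76 77 78 66 39 15  1  3 20 17 17 29 54 71 78 76 75]
 [76 81 77 75 86 58 13  6 17 16 13 15 29 52 70 75 73 77]
 [78 78 79 76 83 65 14  3  9 20 21 12 22 51 66 77 78 78]
 [77 76 77 69 79 71 31  0 14 12 17  5 23 49 68 75 74 77]
 [70 76 80 74 73 56 31 11  3 12  5 12 33 54 70 73 76 76]
 [77 77 76 76 66 51 35 10  7 14  7 25 48 71 74 78 75 79]
 [75 77 77 74 75 59 35 17 14 19 28 35 58 74 77 75 74 79]
 [74 77 76 82 79 73 59 39 37 41 41 42 46 63 76 78 80 77]
 [77 78 77 79 78 74 63 47 42 43 42 43 46 63 74 78 79 78]
 [79 77 79 75 76 79 74 63 45 42 41 43 43 64 74 81 76 79]
 [72 77 79 75 74 76 80 78 61 44 45 42 43 62 73 75 80 78]
 [75 73 77 78 78 77 78 74 64 54 55 52 61 77 74 75 75 75]]
[[172 170 168 168 168 169 168 168 168 167 170 171 170]
 [169 171 168 171 
[... 855 characters left out ...]
4  92]]
35 both pin [511.32, -264.67, 6.01, 0.21] handle [462.01, -14.5, 4.47, 0.36]
35 scene pin [510.71, -265.94, -0.24, 0.17] handle [460.32, -13.45, 1.13, 0.32]
35 top pin [510.94, -262.73, -2.02, 0.18] handle [460.98, -13.04, 6.38, 0.39]
45 both pin [510.15, -265.11, 0.56, 0.24] handle [461.7, -14.63, 8.26, 0.64]
45 scene pin [510.63, -265.96, 1.18, 0.14] handle [461.7, -14.63, 8.26, 0.28]
45 top pin [511.45, -263.15, 3.51, 0.24] handle [462.0, -14.0, 0.0, 1.0]
55 both pin [510.54, -265.31, 0.94, 0.25] handle [462.12, -14.21, 2.07, 0.63]
55 scene pin [511.25, -266.14, 3.24, 0.12] handle [462.12, -14.21, 2.07, 0.26]
55 top pin [512.29, -263.12, 7.15, 0.29] handle [462.0, -14.0, 0.0, 1.0]
```

play_rows:
  commands:
    - {"fingers":1,"tx":0,"ty":0.194,"tz":-0.163,"ax":-0.163,"ay":0,"az":0}
    - {"fingers":1,"tx":0,"ty":0.194,"tz":-0.163,"ax":-0.163,"ay":0,"az":0}
    - {"fingers":1,"tx":0,"ty":0.194,"tz":-0.163,"ax":-0.163,"ay":0,"az":0}
    - {"fingers":1,"tx":0,"ty":0.194,"tz":-0.163,"ax":-0.163,"ay":0,"az":0}
    - {"fingers":1,"tx":0,"ty":0.194,"tz":-0.163,"ax":-0.163,"ay":0,"az":0}

```text
time_s: 2.12
tcp_pos: [0.3095, 0.3824, 0.2417]
ee_rot: [[-0.001, 0.089, -0.996], [-0.001, -0.996, -0.089], [-1.0, 0.001, 0.001]]
wrist_force: [-0.8, 0.1, 0.3]
gripper_width: 0.708
```

```bash
cat >> h.py <<'E'
def go(x,y,z):
    s=r.sense();T=np.array(s["tcp_pos"]);R=np.array(s["ee_rot"])
    print("t",round(s["time_s"],2),"tcp",T.round(4),"yaw_y",np.degrees(np.arctan2(R[1,1],R[0,1])).round(2),"tilt",R[:,0].round(4),"F",np.round(s["wrist_force"],1),"w",round(s["gripper_width"],3))
    d=R.T@(np.array([x,y,z])-T);print("t units",(d/.75).round(4),"dist",np.linalg.norm(d).round(4))
def sl(o,dx,dy,z,yaw=np.radians(4.9)): return o[0]+np.cos(yaw)*dx-np.sin(yaw)*dy,o[1]+np.sin(yaw)*dx+np.cos(yaw)*dy,z
E
python3 -c "
from h import *
go(*sl((.4632,-.0143),-.04,0,.18))"
```

```text
t 2.12 tcp [0.3095 0.3824 0.2417] yaw_y -84.87 tilt [-5.e-04 -8.e-04 -1.e+00] F [-0.8  0.1  0.3] w 0.708
t units [ 0.0827  0.5449 -0.1036] dist 0.4206
```

play_rows:
  commands:
    - {"fingers":1,"tx":0,"ty":0.27,"tz":-0.052,"ax":0,"ay":0,"az":0}
    - {"fingers":1,"tx":0,"ty":0.27,"tz":-0.052,"ax":0,"ay":0,"az":0}
    - {"fingers":1,"tx":0,"ty":0.27,"tz":-0.052,"ax":0,"ay":0,"az":0}
    - {"fingers":1,"tx":0,"ty":0.27,"tz":-0.052,"ax":0,"ay":0,"az":0}
    - {"fingers":1,"tx":0,"ty":0.27,"tz":-0.052,"ax":0,"ay":0,"az":0}

```text
time_s: 2.53
tcp_pos: [0.3656, 0.1857, 0.242]
ee_rot: [[0.001, 0.087, -0.996], [0.001, -0.996, -0.087], [-1.0, -0.001, -0.001]]
wrist_force: [0.8, -0.4, 0.4]
gripper_width: 0.323
```

play_rows:
  commands:
    - {"fingers":1,"tx":0.04,"ty":0.273,"tz":-0.052,"ax":0,"ay":0,"az":0}
    - {"fingers":1,"tx":0.04,"ty":0.273,"tz":-0.052,"ax":0,"ay":0,"az":0}
    - {"fingers":1,"tx":0.04,"ty":0.273,"tz":-0.052,"ax":0,"ay":0,"az":0}
    - {"fingers":1,"tx":0.04,"ty":0.273,"tz":-0.052,"ax":0,"ay":0,"az":0}
    - {"fingers":1,"tx":0.04,"ty":0.273,"tz":-0.052,"ax":0,"ay":0,"az":0}

```text
time_s: 2.95
tcp_pos: [0.4217, -0.0127, 0.2122]
ee_rot: [[0.002, 0.087, -0.996], [0.0, -0.996, -0.087], [-1.0, -0.0, -0.002]]
wrist_force: [1.2, 0.9, 0.7]
gripper_width: 0.02
```

```bash
python3 -c "
from h import *
go(*sl((.4632,-.0143),-.04,0,.122))"
```

```text
t 2.95 tcp [ 0.4217 -0.0127  0.2122] yaw_y -85.03 tilt [ 1.6e-03  5.0e-04 -1.0e+00] F [1.2 0.9 0.7] w 0.02
t units [ 0.1203  0.0069 -0.0014] dist 0.0904
```

play_rows:
  commands:
    - {"fingers":1,"tx":0.06,"ty":0.004,"tz":0,"ax":0,"ay":0,"az":0}
    - {"fingers":1,"tx":0.12,"ty":0.004,"tz":0,"ax":0,"ay":0,"az":0}
    - {"fingers":1,"tx":0.12,"ty":0.004,"tz":0,"ax":0,"ay":0,"az":0}
    - {"fingers":1,"tx":0.12,"ty":0.004,"tz":-0.01,"ax":0,"ay":0,"az":0}
    - {"fingers":1,"tx":0.12,"ty":0.004,"tz":-0.02,"ax":0,"ay":0,"az":0}

```text
time_s: 3.37
tcp_pos: [0.4385, -0.0118, 0.1233]
ee_rot: [[0.002, 0.088, -0.996], [-0.0, -0.996, -0.088], [-1.0, 0.001, -0.002]]
wrist_force: [-0.4, 1.0, 1.1]
gripper_width: 0.0
```

play_rows:
  commands:
    - {"fingers":1,"tx":0,"ty":0,"tz":-0.01,"ax":0,"ay":0,"az":0}
    - {"fingers":1,"tx":0,"ty":0,"tz":-0.02,"ax":0,"ay":0,"az":0}
    - {"fingers":1,"tx":0,"ty":0,"tz":-0.03,"ax":0,"ay":0,"az":0}
    - {"fingers":1,"tx":0,"ty":0,"tz":-0.04,"ax":0,"ay":0,"az":0}
    - {"fingers":1,"tx":0,"ty":0,"tz":-0.05,"ax":0,"ay":0,"az":0}

```text
time_s: 3.78
tcp_pos: [0.4742, -0.0084, 0.1234]
ee_rot: [[-0.001, 0.087, -0.996], [0.0, -0.996, -0.087], [-1.0, -0.0, 0.001]]
wrist_force: [-5.6, 1.9, 2.9]
gripper_width: 0.008
```

play_rows:
  commands:
    - {"fingers":1,"tx":0,"ty":0,"tz":-0.003,"ax":0,"ay":0,"az":0}
    - {"fingers":1,"tx":0,"ty":0,"tz":-0.006,"ax":0,"ay":0,"az":0}
    - {"fingers":1,"tx":0,"ty":0,"tz":-0.009,"ax":0,"ay":0,"az":0}
    - {"fingers":1,"tx":0,"ty":0,"tz":-0.012,"ax":0,"ay":0,"az":0}
    - {"fingers":1,"tx":0,"ty":0,"tz":-0.015,"ax":0,"ay":0,"az":0}

```text
time_s: 4.2
tcp_pos: [0.4853, -0.0081, 0.1222]
ee_rot: [[0.0, 0.086, -0.996], [0.0, -0.996, -0.086], [-1.0, -0.0, -0.0]]
wrist_force: [-4.2, 1.3, 3.0]
gripper_width: 0.003
```

play_rows:
  commands:
    - {"fingers":1,"tx":0,"ty":0,"tz":-0.003,"ax":0,"ay":0,"az":0}
    - {"fingers":1,"tx":0,"ty":0,"tz":-0.006,"ax":0,"ay":0,"az":0}
    - {"fingers":1,"tx":0,"ty":0,"tz":-0.009,"ax":0,"ay":0,"az":0}
    - {"fingers":1,"tx":0,"ty":0,"tz":-0.012,"ax":0,"ay":0,"az":0}
    - {"fingers":1,"tx":0,"ty":0,"tz":-0.015,"ax":0,"ay":0,"az":0}

```text
time_s: 4.62
tcp_pos: [0.4968, -0.0072, 0.1219]
ee_rot: [[-0.0, 0.086, -0.996], [-0.0, -0.996, -0.086], [-1.0, 0.0, 0.0]]
wrist_force: [-4.7, 0.9, 3.3]
gripper_width: 0.005
```

play_rows:
  commands:
    - {"fingers":1,"tx":0,"ty":0,"tz":-0.002,"ax":0,"ay":0,"az":0}
    - {"fingers":1,"tx":0,"ty":0,"tz":-0.004,"ax":0,"ay":0,"az":0}
    - {"fingers":1,"tx":0,"ty":0,"tz":-0.006,"ax":0,"ay":0,"az":0}
    - {"fingers":1,"tx":0,"ty":0,"tz":-0.008,"ax":0,"ay":0,"az":0}
    - {"fingers":1,"tx":0,"ty":0,"tz":-0.01,"ax":0,"ay":0,"az":0}

```text
time_s: 5.03
tcp_pos: [0.4983, -0.0078, 0.1207]
ee_rot: [[-0.014, 0.085, -0.996], [-0.002, -0.996, -0.085], [-1.0, 0.001, 0.014]]
wrist_force: [-17.3, 2.5, 12.2]
gripper_width: 0.005
```

play_rows:
  commands:
    - {"fingers":1,"tx":0,"ty":0,"tz":0.015,"ax":0,"ay":0,"az":0}
    - {"fingers":1,"tx":0,"ty":0,"tz":0.04,"ax":0,"ay":0,"az":0}
    - {"fingers":1,"tx":-0.04,"ty":0,"tz":0.04,"ax":0,"ay":0,"az":0}
    - {"fingers":1,"tx":-0.09,"ty":0.02,"tz":0.04,"ax":0,"ay":0,"az":0}
    - {"fingers":-1,"tx":-0.13,"ty":0.07,"tz":0.03,"ax":0,"ay":0,"az":0}

```text
time_s: 5.45
tcp_pos: [0.4867, -0.0545, 0.2186]
ee_rot: [[0.008, 0.091, -0.996], [0.0, -0.996, -0.091], [-1.0, 0.0, -0.008]]
wrist_force: [2.2, -0.3, -0.0]
gripper_width: 0.029
```

play_rows:
  commands:
    - {"fingers":-1,"tx":0,"ty":0.05,"tz":-0.01,"ax":0,"ay":0,"az":0}
    - {"fingers":-1,"tx":0,"ty":0.1,"tz":-0.02,"ax":0,"ay":0,"az":0}
    - {"fingers":-1,"tx":0,"ty":0.15,"tz":-0.03,"ax":0,"ay":0,"az":0}
    - {"fingers":-1,"tx":0,"ty":0.2,"tz":-0.04,"ax":0,"ay":0,"az":0}
    - {"fingers":-1,"tx":0,"ty":0.22,"tz":-0.04,"ax":0,"ay":0,"az":0}

```text
time_s: 5.87
tcp_pos: [0.5319, -0.2218, 0.2153]
ee_rot: [[0.005, 0.083, -0.996], [-0.003, -0.997, -0.083], [-1.0, 0.003, -0.005]]
wrist_force: [0.3, 1.2, 0.3]
gripper_width: 0.374
```

```bash
python3 - <<'E'
from h import *
a=viewer.capture("scene");b=viewer.capture("top")
save(a,"s2.png",(100,130,460,370),2)
for n,p in (("top",b),("scene",a)):
    I=cv2.cvtColor(rect(p,.096,.34,.66,-.13,.13,k=2000),cv2.COLOR_BGR2GRAY)
    w=I[130:250,150:400]
    for t in (135,150,165,180):
        n_,l,st,ce=cv2.connectedComponentsWithStats((w<t).astype(np.uint8))
        for k in range(1,n_):
            if 1000<st[k,4]<6000:
                v,u=np.nonzero(l==k);R=cv2.minAreaRect(np.c_[u+150,v+130].astype(np.float32))
                print(n,t,"slot",(round(.66-R[0][1]/2000,4),round(.13-R[0][0]/2000,4)),np.round(R[1],1)/2,round(R[2],1))
go(.511,-.2645,.2)
E
```

```text
scene 135 slot (0.5666, -0.0062) [11.35 58.45] 84.7
scene 150 slot (0.5665, -0.0062) [12.05 59.4 ] 84.7
scene 165 slot (0.5664, -0.0061) [12.75 60.  ] 85.1
scene 180 slot (0.5664, -0.0061) [13.4 61. ] 84.9
t 5.97 tcp [ 0.5305 -0.2205  0.2148] yaw_y -85.28 tilt [ 0.0032 -0.0015 -1.    ] F [-0.4  1.   0. ] w 0.463
t units [0.0197 0.0563 0.0308] dist 0.0504
```

View pics/s2.png

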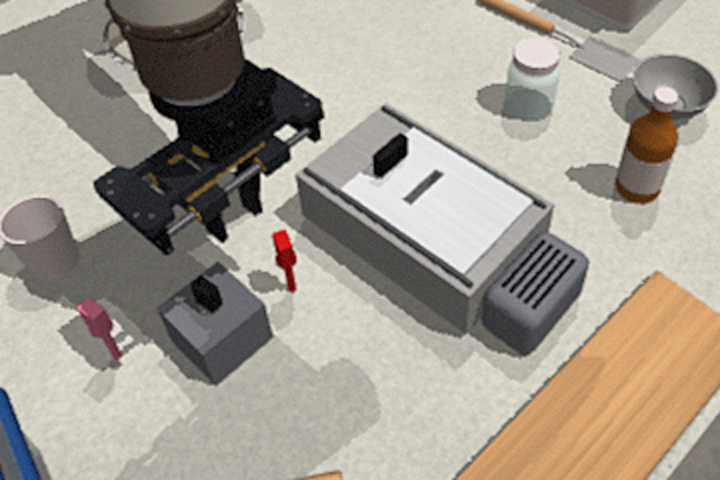

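The scene crop shows the cover shut (its rear edge against the frame at ~(500,240) of the crop, slot at (423,187)). The pin is still in its rest at (207,293).

play_rows:
  commands:
    - {"fingers":-0.3,"tx":0.02,"ty":0.0563,"tz":0.0308,"ax":0,"ay":0,"az":0}
    - {"fingers":-0.3,"tx":0.02,"ty":0.0563,"tz":0.0308,"ax":0,"ay":0,"az":0}
    - {"fingers":-0.3,"tx":0.02,"ty":0.0563,"tz":0.0308,"ax":0,"ay":0,"az":0}
    - {"fingers":-0.3,"tx":0.05,"ty":0.0563,"tz":0.0308,"ax":0,"ay":0,"az":0}
    - {"fingers":-0.3,"tx":0.05,"ty":0.0563,"tz":0.0308,"ax":0,"ay":0,"az":0}

```text
time_s: 6.38
tcp_pos: [0.5083, -0.26, 0.1749]
ee_rot: [[-0.004, 0.086, -0.996], [0.002, -0.996, -0.086], [-1.0, -0.002, 0.003]]
wrist_force: [-1.7, 0.6, -1.6]
gripper_width: 0.645
```

```bash
python3 -c "
from h import *
go(.511,-.2645,.097)"
```

```text
t 6.38 tcp [ 0.5083 -0.26    0.1749] yaw_y -85.08 tilt [-0.0035  0.0021 -1.    ] F [-1.7  0.6 -1.6] w 0.645
t units [ 0.1039  0.0065 -0.0034] dist 0.0781
```

play_rows:
  commands:
    - {"fingers":-0.3,"tx":0.03,"ty":0.006,"tz":-0.003,"ax":0,"ay":0,"az":0}
    - {"fingers":-0.3,"tx":0.06,"ty":0.006,"tz":-0.003,"ax":0,"ay":0,"az":0}
    - {"fingers":-0.3,"tx":0.09,"ty":0.006,"tz":-0.003,"ax":0,"ay":0,"az":0}
    - {"fingers":-0.3,"tx":0.104,"ty":0.006,"tz":-0.003,"ax":0,"ay":0,"az":0}
    - {"fingers":-0.3,"tx":0.104,"ty":0.006,"tz":-0.003,"ax":0,"ay":0,"az":0}

```text
time_s: 6.8
tcp_pos: [0.5111, -0.2646, 0.0977]
ee_rot: [[-0.004, 0.087, -0.996], [0.001, -0.996, -0.087], [-1.0, -0.001, 0.004]]
wrist_force: [-0.1, 0.3, 0.1]
gripper_width: 0.649
```

play_rows:
  commands:
    - {"fingers":-0.3,"tx":0,"ty":0,"tz":0,"ax":0,"ay":0,"az":0}

```text
time_s: 6.88
tcp_pos: [0.5128, -0.2654, 0.1002]
ee_rot: [[0.0, 0.088, -0.996], [-0.001, -0.996, -0.088], [-1.0, 0.001, -0.0]]
wrist_force: [-0.3, 0.5, 0.4]
gripper_width: 0.652
```

```bash
python3 -c "
from h import *
go(.511,-.2645,.097)
a=viewer.capture('scene');save(a,'s3.png',(130,220,290,340),4)"
```

```text
t 6.88 tcp [ 0.5128 -0.2654  0.1002] yaw_y -84.98 tilt [ 5.e-04 -7.e-04 -1.e+00] F [-0.3  0.5  0.4] w 0.652
t units [ 0.0043 -0.0014  0.0023] dist 0.0038
```

View pics/s3.png

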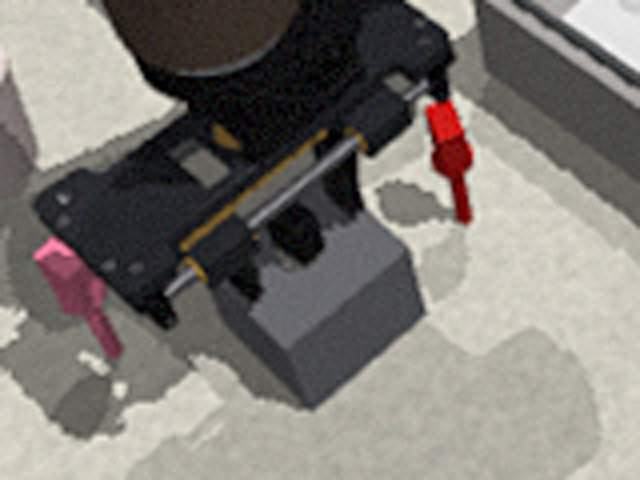

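The crop shows the fingers on either side of the black grip at about (300,230), clear of both look-alikes.

play_rows:
  commands:
    - {"fingers":-0.3,"tx":0.003,"ty":0,"tz":0.002,"ax":0,"ay":0,"az":0}
    - {"fingers":1,"tx":0.003,"ty":0,"tz":0.002,"ax":0,"ay":0,"az":0}
    - {"fingers":1,"tx":0.003,"ty":0,"tz":0.002,"ax":0,"ay":0,"az":0}
    - {"fingers":1,"tx":0.003,"ty":0,"tz":0.002,"ax":0,"ay":0,"az":0}
    - {"fingers":1,"tx":0.003,"ty":0,"tz":0.002,"ax":0,"ay":0,"az":0}

```text
time_s: 7.35
tcp_pos: [0.5106, -0.266, 0.0978]
ee_rot: [[0.001, 0.086, -0.996], [-0.0, -0.996, -0.086], [-1.0, 0.0, -0.001]]
wrist_force: [0.0, -0.0, -0.7]
gripper_width: 0.43
```

play_rows:
  commands:
    - {"fingers":1,"tx":0,"ty":0,"tz":0,"ax":0,"ay":0,"az":0}
    - {"fingers":1,"tx":0,"ty":0,"tz":0,"ax":0,"ay":0,"az":0}
    - {"fingers":1,"tx":0,"ty":0,"tz":0,"ax":0,"ay":0,"az":0}
    - {"fingers":1,"tx":0,"ty":0,"tz":0,"ax":0,"ay":0,"az":0}
    - {"fingers":1,"tx":0,"ty":0,"tz":0,"ax":0,"ay":0,"az":0}

```text
time_s: 7.77
tcp_pos: [0.5105, -0.2658, 0.0974]
ee_rot: [[0.0, 0.086, -0.996], [0.0, -0.996, -0.086], [-1.0, -0.0, -0.0]]
wrist_force: [-0.7, -0.2, 0.5]
gripper_width: 0.179
```

play_rows:
  commands:
    - {"fingers":1,"tx":0,"ty":0,"tz":0,"ax":0,"ay":0,"az":0}
    - {"fingers":1,"tx":-0.02,"ty":0,"tz":0,"ax":0,"ay":0,"az":0}
    - {"fingers":1,"tx":-0.06,"ty":0,"tz":0,"ax":0,"ay":0,"az":0}
    - {"fingers":1,"tx":-0.1,"ty":0,"tz":0,"ax":0,"ay":0,"az":0}
    - {"fingers":1,"tx":-0.13,"ty":0,"tz":0,"ax":0,"ay":0,"az":0}

```text
time_s: 8.18
tcp_pos: [0.5108, -0.266, 0.1968]
ee_rot: [[0.001, 0.086, -0.996], [-0.001, -0.996, -0.086], [-1.0, 0.001, -0.001]]
wrist_force: [1.2, -0.0, -1.0]
gripper_width: 0.18
```

play_rows:
  commands:
    - {"fingers":1,"tx":-0.02,"ty":0,"tz":0,"ax":0,"ay":0,"az":0}
    - {"fingers":1,"tx":-0.045,"ty":0,"tz":0,"ax":0,"ay":0,"az":0}
    - {"fingers":1,"tx":-0.045,"ty":0,"tz":0,"ax":0,"ay":0,"az":0}
    - {"fingers":1,"tx":-0.045,"ty":0,"tz":0,"ax":0,"ay":0,"az":0}

```text
time_s: 8.52
tcp_pos: [0.5105, -0.2658, 0.2287]
ee_rot: [[0.001, 0.086, -0.996], [0.0, -0.996, -0.086], [-1.0, -0.0, -0.001]]
wrist_force: [-0.3, 0.2, -2.1]
gripper_width: 0.187
```

```bash
python3 -c "
from h import *
go(*sl((.5675,-.005),0,0,.225))
a=viewer.capture('scene');b=viewer.capture('top')
A=a['image'][190:340,120:300];B=b['image'][150:270,340:484]
cv2.imwrite('pics/lift.png',np.hstack([cv2.resize(A,(400,333)),cv2.resize(B,(400,333))])[:,:,::-1])"
```

```text
t 8.52 tcp [ 0.5105 -0.2658  0.2287] yaw_y -85.07 tilt [ 1.4e-03  2.0e-04 -1.0e+00] F [-0.3  0.2 -2.1] w 0.187
t units [ 0.0051 -0.3399 -0.1055] dist 0.2669
```

View pics/lift.png

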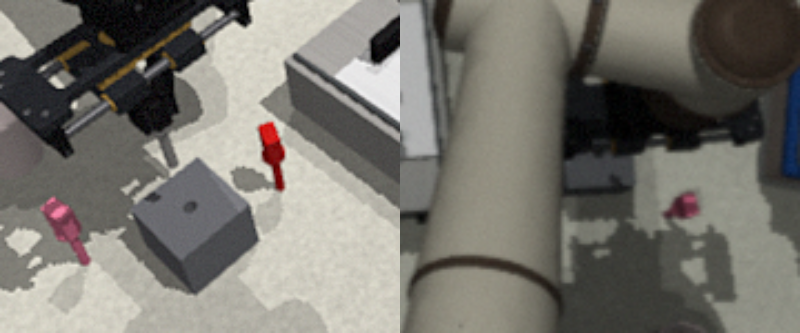

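The pin is held, its shaft showing below the fingers at (168,150) and the empty rest hole at (190,207). I'll use that hole in the same camera for the pin-axis offset.

```bash
python3 - <<'E'
from h import *
a=viewer.capture('scene')
I=rect(a,.07,.46,.56,-.31,-.21,k=4000);g=cv2.cvtColor(I,cv2.COLOR_BGR2GRAY)
w=g[100:300,100:300]
for t in (40,50,60):
    n,l,st,ce=cv2.connectedComponentsWithStats((w<t).astype(np.uint8))
    print(t,[(round(.56-(c[1]+100)/4000,4),round(-.21-(c[0]+100)/4000,4),s[2:].tolist()) for s,c in zip(st[1:],ce[1:]) if s[4]>200])
cv2.imwrite('pics/hole.png',cv2.resize(I,(400,400)))
E
```

```text
40 []
50 []
60 [(np.float64(0.5126), np.float64(-0.2622), [17, 26, 230])]
```

View pics/hole.png

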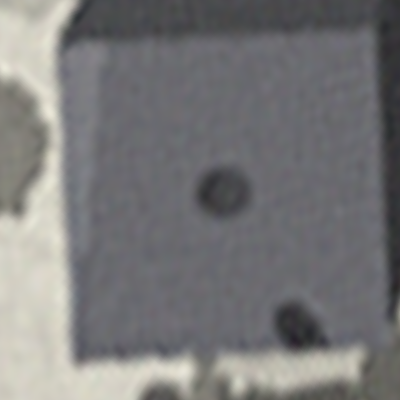

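Rest hole at (222,192), i.e. about (0.512, -0.2655), which puts the pin axis ~1.5 mm ahead of the TCP in x.

```bash
python3 -c "
from h import *
go(*sl((.565,-.0064),0,-.021,.225))"
```

```text
t 8.67 tcp [ 0.5095 -0.2655  0.2266] yaw_y -85.07 tilt [-0.0034  0.0013 -1.    ] F [ 0.9 -0.  -1.1] w 0.183
t units [ 0.0023 -0.3098 -0.1034] dist 0.245
```

play_rows:
  commands:
    - {"fingers":1,"tx":0,"ty":-0.05,"tz":-0.0167,"ax":0,"ay":0,"az":0}
    - {"fingers":1,"tx":0,"ty":-0.1,"tz":-0.0333,"ax":0,"ay":0,"az":0}
    - {"fingers":1,"tx":0,"ty":-0.15,"tz":-0.05,"ax":0,"ay":0,"az":0}
    - {"fingers":1,"tx":0,"ty":-0.2,"tz":-0.0667,"ax":0,"ay":0,"az":0}
    - {"fingers":1,"tx":0,"ty":-0.23,"tz":-0.0767,"ax":0,"ay":0,"az":0}

```text
time_s: 9.08
tcp_pos: [0.5529, -0.086, 0.227]
ee_rot: [[-0.002, 0.088, -0.996], [0.0, -0.996, -0.088], [-1.0, -0.001, 0.002]]
wrist_force: [-0.3, -0.4, -1.1]
gripper_width: 0.183
```

play_rows:
  commands:
    - {"fingers":1,"tx":0,"ty":-0.04,"tz":-0.0133,"ax":0,"ay":0,"az":0}
    - {"fingers":1,"tx":0,"ty":-0.08,"tz":-0.0257,"ax":0,"ay":0,"az":0}
    - {"fingers":1,"tx":0.02,"ty":-0.08,"tz":-0.0257,"ax":0,"ay":0,"az":0}
    - {"fingers":1,"tx":0.038,"ty":-0.08,"tz":-0.0257,"ax":0,"ay":0,"az":0}
    - {"fingers":1,"tx":0.038,"ty":-0.08,"tz":-0.0257,"ax":0,"ay":0,"az":0}

```text
time_s: 9.5
tcp_pos: [0.5645, -0.027, 0.1956]
ee_rot: [[-0.009, 0.087, -0.996], [-0.001, -0.996, -0.087], [-1.0, -0.0, 0.009]]
wrist_force: [-0.9, -1.2, -1.5]
gripper_width: 0.181
```

play_rows:
  commands:
    - {"fingers":1,"tx":0,"ty":0,"tz":0,"ax":0,"ay":0,"az":0}
    - {"fingers":1,"tx":0,"ty":0,"tz":0,"ax":0,"ay":0,"az":0}

```text
time_s: 9.67
tcp_pos: [0.5671, -0.0279, 0.2]
ee_rot: [[-0.0, 0.086, -0.996], [-0.001, -0.996, -0.086], [-1.0, 0.001, 0.0]]
wrist_force: [0.6, 0.3, -0.9]
gripper_width: 0.184
```

```bash
python3 - <<'E'
from h import *
go(*sl((.565,-.0064),0,-.021,.1945))
a=viewer.capture('scene');b=viewer.capture('top')
print(proj(a,(.5665,-.0061,.096)),proj(b,(.569,-.004,.096)))
A=cv2.resize(a['image'][180:280,240:380],None,fx=5,fy=5,interpolation=cv2.INTER_CUBIC)
cv2.imwrite('pics/hover.png',A[:,:,::-1])
E
```

```text
t 9.67 tcp [ 0.5671 -0.0279  0.2   ] yaw_y -85.07 tilt [-3.e-04 -5.e-04 -1.e+00] F [ 0.6  0.3 -0.9] w 0.184
t units [ 0.0074 -0.0009  0.0003] dist 0.0056
[311.3646479  222.76448392] [330.46621641 185.01488028]
```

View pics/hover.png

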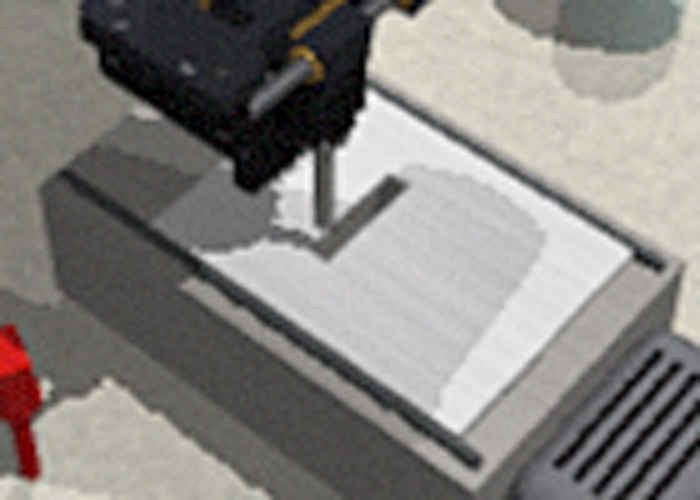

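```bash
python3 - <<'E'
from h import *
a=viewer.capture('scene')
T=np.array(r.sense()["tcp_pos"]);print(T.round(4))
f=lambda X:((proj(a,X)-(240,180))*5+2).round(1)
o=(.5665,-.0061)
print("tip pred",f(T+(.0015,.0003,-.0884)),"shaft +20",f(T+(.0015,.0003,-.0684)))
for z in (.096,T[2]-.0884): print("slot -21",z.round(4) if z!=.096 else z,f(sl(o,0,-.021,z)),"+5x",f(sl(o,.005,-.021,z)),"+5y",f(sl(o,0,-.016,z)))
# shaft edge location per row
g=cv2.resize(a['image'][180:280,240:380],None,fx=5,fy=5,interpolation=cv2.INTER_CUBIC).max(2)
for v in (155,170,185,200,215,225,230): print(v,g[v,295:355:3].tolist())
E
```

```text
[ 0.5673 -0.028   0.2008]
tip pred [328.5 221.1] shaft +20 [328.2 192.3]
slot -21 0.096 [329.  242.6] +5x [337.2 248.2] +5y [336.1 236.2]
slot -21 0.1124 [328.7 219.6] +5x [337.1 225.2] +5y [336.  213.2]
155 [36, 78, 99, 146, 180, 188, 146, 81, 62, 80, 66, 74, 105, 166, 220, 243, 245, 235, 230, 229]
170 [194, 215, 223, 241, 247, 230, 165, 80, 52, 79, 78, 91, 119, 171, 216, 235, 237, 233, 229, 227]
185 [232, 231, 233, 241, 242, 231, 175, 97, 61, 75, 77, 94, 116, 169, 220, 240, 240, 234, 232, 233]
200 [202, 203, 205, 212, 214, 200, 152, 91, 63, 75, 77, 92, 112, 152, 191, 218, 236, 240, 241, 232]
215 [203, 202, 201, 209, 213, 196, 149, 91, 63, 71, 79, 99, 121, 157, 181, 182, 151, 107, 81, 81]
225 [207, 207, 209, 213, 215, 206, 180, 150, 122, 106, 92, 89, 94, 97, 96, 94, 95, 100, 101, 98]
230 [125, 134, 160, 192, 211, 215, 212, 213, 196, 167, 134, 103, 86, 79, 85, 94, 100, 98, 91, 89]
```

play_rows:
  commands:
    - {"fingers":1,"tx":0.004,"ty":0,"tz":-0.0016,"ax":0,"ay":0,"az":0}
    - {"fingers":1,"tx":0.008,"ty":0,"tz":-0.0016,"ax":0,"ay":0,"az":0}
    - {"fingers":1,"tx":0.012,"ty":0,"tz":-0.0016,"ax":0,"ay":0,"az":0}
    - {"fingers":1,"tx":0.015,"ty":0,"tz":-0.0016,"ax":0,"ay":0,"az":0}
    - {"fingers":1,"tx":0.015,"ty":0,"tz":-0.0016,"ax":0,"ay":0,"az":0}

```text
time_s: 10.23
tcp_pos: [0.5677, -0.0276, 0.188]
ee_rot: [[-0.001, 0.086, -0.996], [-0.0, -0.996, -0.086], [-1.0, 0.0, 0.001]]
wrist_force: [-0.0, -0.7, -1.3]
gripper_width: 0.183
```

play_rows:
  commands:
    - {"fingers":1,"tx":0,"ty":0,"tz":0,"ax":0,"ay":0,"az":0}
    - {"fingers":1,"tx":0,"ty":0,"tz":0,"ax":0,"ay":0,"az":0}

```text
time_s: 10.4
tcp_pos: [0.5682, -0.0275, 0.1889]
ee_rot: [[0.0, 0.086, -0.996], [-0.0, -0.996, -0.086], [-1.0, 0.0, -0.0]]
wrist_force: [-0.3, 0.0, -1.5]
gripper_width: 0.185
```

```bash
python3 - <<'E'
from h import *
a=viewer.capture('scene')
go(*sl((.565,-.0064),0,-.021,.1945))
I=cv2.resize(a['image'][205:240,290:340],None,fx=15,fy=15,interpolation=cv2.INTER_CUBIC)[:,:,::-1].copy()
f=lambda X:np.round((proj(a,X)-(290,205)+.5)*15-.5).astype(int)
o=(.5665,-.0061)
q=[f(sl(o,i*.0065,j*.03,.096)) for i,j in ((-1,-1),(1,-1),(1,1),(-1,1))]
cv2.polylines(I,[np.array(q)],True,(0,0,255),1)
for dy in (-.025,0,.025): cv2.circle(I,f(sl(o,0,dy,.096)).tolist(),3,(0,255,0),-1)
T=np.array(r.sense()["tcp_pos"])
cv2.circle(I,f(T+(.0015,.0003,-.0884)).tolist(),4,(255,0,0),-1)
cv2.imwrite('pics/near.png',I)
E
```

```text
t 10.45 tcp [ 0.5682 -0.0275  0.189 ] yaw_y -85.05 tilt [ 3.e-04 -0.e+00 -1.e+00] F [-0.1  0.  -0.6] w 0.181
t units [-0.0074 -0.0004  0.0019] dist 0.0057
```

View pics/near.png

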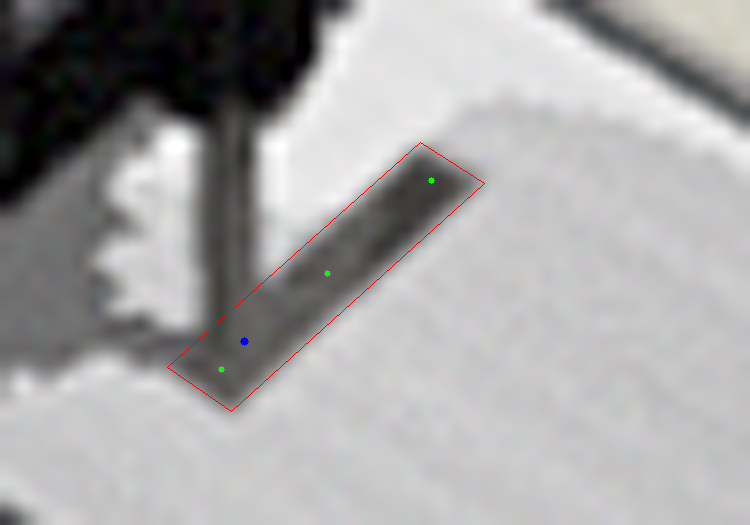

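The overlay shows the shaft (u≈230) meeting the slot near its low-y end, with the slot outline matching the prediction. I'll shift 2 mm inward and descend by feel.

play_rows:
  commands:
    - {"fingers":1,"tx":0.002,"ty":-0.0027,"tz":0,"ax":0,"ay":0,"az":0}
    - {"fingers":1,"tx":0.004,"ty":-0.0027,"tz":0,"ax":0,"ay":0,"az":0}
    - {"fingers":1,"tx":0.006,"ty":-0.0027,"tz":0,"ax":0,"ay":0,"az":0}
    - {"fingers":1,"tx":0.008,"ty":-0.0027,"tz":0,"ax":0,"ay":0,"az":0}
    - {"fingers":1,"tx":0.008,"ty":-0.0027,"tz":0,"ax":0,"ay":0,"az":0}

```text
time_s: 10.87
tcp_pos: [0.5677, -0.0255, 0.1823]
ee_rot: [[-0.001, 0.086, -0.996], [-0.0, -0.996, -0.086], [-1.0, -0.0, 0.001]]
wrist_force: [-1.0, -0.7, -1.3]
gripper_width: 0.184
```

play_rows:
  commands:
    - {"fingers":1,"tx":0.002,"ty":0,"tz":0,"ax":0,"ay":0,"az":0}
    - {"fingers":1,"tx":0.004,"ty":0,"tz":0,"ax":0,"ay":0,"az":0}
    - {"fingers":1,"tx":0.004,"ty":0,"tz":0,"ax":0,"ay":0,"az":0}

```text
time_s: 11.12
tcp_pos: [0.5678, -0.0255, 0.1795]
ee_rot: [[-0.001, 0.086, -0.996], [-0.0, -0.996, -0.086], [-1.0, -0.0, 0.001]]
wrist_force: [-0.3, -0.4, -1.7]
gripper_width: 0.181
```

play_rows:
  commands:
    - {"fingers":1,"tx":0.003,"ty":0,"tz":0,"ax":0,"ay":0,"az":0}
    - {"fingers":1,"tx":0.006,"ty":0,"tz":0,"ax":0,"ay":0,"az":0}
    - {"fingers":1,"tx":0.009,"ty":0,"tz":0,"ax":0,"ay":0,"az":0}
    - {"fingers":1,"tx":0.012,"ty":0,"tz":0,"ax":0,"ay":0,"az":0}
    - {"fingers":1,"tx":0.012,"ty":0,"tz":0,"ax":0,"ay":0,"az":0}

```text
time_s: 11.53
tcp_pos: [0.5676, -0.0255, 0.1702]
ee_rot: [[-0.001, 0.086, -0.996], [-0.0, -0.996, -0.086], [-1.0, 0.0, 0.001]]
wrist_force: [-0.4, 0.8, -1.4]
gripper_width: 0.182
```

play_rows:
  commands:
    - {"fingers":1,"tx":0.005,"ty":0,"tz":0,"ax":0,"ay":0,"az":0}
    - {"fingers":1,"tx":0.01,"ty":0,"tz":0,"ax":0,"ay":0,"az":0}
    - {"fingers":1,"tx":0.015,"ty":0,"tz":0,"ax":0,"ay":0,"az":0}
    - {"fingers":1,"tx":0.02,"ty":0,"tz":0,"ax":0,"ay":0,"az":0}
    - {"fingers":1,"tx":0.024,"ty":0,"tz":0,"ax":0,"ay":0,"az":0}

```text
time_s: 11.95
tcp_pos: [0.5678, -0.0255, 0.1522]
ee_rot: [[-0.001, 0.086, -0.996], [-0.0, -0.996, -0.086], [-1.0, 0.0, 0.001]]
wrist_force: [-0.2, 0.6, -1.2]
gripper_width: 0.183
```

play_rows:
  commands:
    - {"fingers":1,"tx":0.0015,"ty":0,"tz":0,"ax":0,"ay":0,"az":0}
    - {"fingers":1,"tx":0.003,"ty":0,"tz":0,"ax":0,"ay":0,"az":0}
    - {"fingers":1,"tx":0.004,"ty":0,"tz":0,"ax":0,"ay":0,"az":0}
    - {"fingers":1,"tx":0.005,"ty":0,"tz":0,"ax":0,"ay":0,"az":0}
    - {"fingers":1,"tx":0.005,"ty":0,"tz":0,"ax":0,"ay":0,"az":0}

```text
time_s: 12.37
tcp_pos: [0.568, -0.0255, 0.1491]
ee_rot: [[0.0, 0.086, -0.996], [0.0, -0.996, -0.086], [-1.0, -0.0, -0.0]]
wrist_force: [-0.3, -0.7, -1.2]
gripper_width: 0.182
```

play_rows:
  commands:
    - {"fingers":1,"tx":0.001,"ty":0,"tz":0,"ax":0,"ay":0,"az":0}
    - {"fingers":1,"tx":0.002,"ty":0,"tz":0,"ax":0,"ay":0,"az":0}
    - {"fingers":1,"tx":0.003,"ty":0,"tz":0,"ax":0,"ay":0,"az":0}
    - {"fingers":1,"tx":0.004,"ty":0,"tz":0,"ax":0,"ay":0,"az":0}
    - {"fingers":1,"tx":0.005,"ty":0,"tz":0,"ax":0,"ay":0,"az":0}

```text
time_s: 12.78
tcp_pos: [0.568, -0.0255, 0.1453]
ee_rot: [[0.0, 0.086, -0.996], [-0.0, -0.996, -0.086], [-1.0, 0.0, -0.0]]
wrist_force: [-0.0, -0.2, -1.1]
gripper_width: 0.179
```

play_rows:
  commands:
    - {"fingers":1,"tx":0.0007,"ty":0,"tz":0,"ax":0,"ay":0,"az":0}
    - {"fingers":1,"tx":0.0014,"ty":0,"tz":0,"ax":0,"ay":0,"az":0}
    - {"fingers":1,"tx":0.0021,"ty":0,"tz":0,"ax":0,"ay":0,"az":0}
    - {"fingers":1,"tx":0.0028,"ty":0,"tz":0,"ax":0,"ay":0,"az":0}
    - {"fingers":1,"tx":0.0035,"ty":0,"tz":0,"ax":0,"ay":0,"az":0}

```text
time_s: 13.2
tcp_pos: [0.5681, -0.0255, 0.1432]
ee_rot: [[0.0, 0.086, -0.996], [-0.0, -0.996, -0.086], [-1.0, 0.0, -0.0]]
wrist_force: [-0.9, 0.0, 3.8]
gripper_width: 0.18
```

Contact at TCP z = 0.1432, about 5 N, as expected for the bar's flat. Now sliding along +y.

play_rows:
  commands:
    - {"fingers":1,"tx":0.0007,"ty":-0.0013,"tz":0,"ax":0,"ay":0,"az":0}
    - {"fingers":1,"tx":0.0007,"ty":-0.0026,"tz":0,"ax":0,"ay":0,"az":0}
    - {"fingers":1,"tx":0.0007,"ty":-0.004,"tz":0,"ax":0,"ay":0,"az":0}
    - {"fingers":1,"tx":0.0007,"ty":-0.0053,"tz":0,"ax":0,"ay":0,"az":0}
    - {"fingers":1,"tx":0.0007,"ty":-0.0067,"tz":0,"ax":0,"ay":0,"az":0}

```text
time_s: 13.62
tcp_pos: [0.5682, -0.0204, 0.1427]
ee_rot: [[0.002, 0.086, -0.996], [0.0, -0.996, -0.086], [-1.0, 0.0, -0.002]]
wrist_force: [0.5, -0.8, 0.2]
gripper_width: 0.182
```

play_rows:
  commands:
    - {"fingers":1,"tx":0.001,"ty":0,"tz":0,"ax":0,"ay":0,"az":0}
    - {"fingers":1,"tx":0.001,"ty":0,"tz":0,"ax":0,"ay":0,"az":0}

```text
time_s: 13.78
tcp_pos: [0.5666, -0.0199, 0.1401]
ee_rot: [[-0.002, 0.086, -0.996], [0.001, -0.996, -0.086], [-1.0, -0.001, 0.002]]
wrist_force: [0.3, 0.2, -1.4]
gripper_width: 0.176
```

play_rows:
  commands:
    - {"fingers":1,"tx":0.001,"ty":0,"tz":0,"ax":0,"ay":0,"az":0}
    - {"fingers":1,"tx":0.002,"ty":0,"tz":0,"ax":0,"ay":0,"az":0}
    - {"fingers":1,"tx":0.003,"ty":0,"tz":0,"ax":0,"ay":0,"az":0}
    - {"fingers":1,"tx":0.003,"ty":0,"tz":0,"ax":0,"ay":0,"az":0}

```text
time_s: 14.12
tcp_pos: [0.5671, -0.0201, 0.1386]
ee_rot: [[-0.001, 0.086, -0.996], [0.001, -0.996, -0.086], [-1.0, -0.001, 0.001]]
wrist_force: [-0.1, 1.5, -1.6]
gripper_width: 0.182
```

It dropped below the flat without resistance, so it is in the hole. Lowering gently.

play_rows:
  commands:
    - {"fingers":1,"tx":0.0015,"ty":0,"tz":0,"ax":0,"ay":0,"az":0}
    - {"fingers":1,"tx":0.003,"ty":0,"tz":0,"ax":0,"ay":0,"az":0}
    - {"fingers":1,"tx":0.0045,"ty":0,"tz":0,"ax":0,"ay":0,"az":0}
    - {"fingers":1,"tx":0.006,"ty":0,"tz":0,"ax":0,"ay":0,"az":0}
    - {"fingers":1,"tx":0.0075,"ty":0,"tz":0,"ax":0,"ay":0,"az":0}

```text
time_s: 14.53
tcp_pos: [0.5673, -0.0202, 0.1335]
ee_rot: [[-0.0, 0.086, -0.996], [0.0, -0.996, -0.086], [-1.0, -0.0, 0.0]]
wrist_force: [-2.4, 3.8, 0.3]
gripper_width: 0.178
```

play_rows:
  commands:
    - {"fingers":1,"tx":0.001,"ty":-0.0013,"tz":0.0007,"ax":0,"ay":0,"az":0}
    - {"fingers":1,"tx":0.002,"ty":-0.0013,"tz":0.0007,"ax":0,"ay":0,"az":0}
    - {"fingers":1,"tx":0.0035,"ty":-0.0013,"tz":0.0007,"ax":0,"ay":0,"az":0}
    - {"fingers":1,"tx":0.005,"ty":-0.0013,"tz":0.0007,"ax":0,"ay":0,"az":0}

```text
time_s: 14.87
tcp_pos: [0.567, -0.0198, 0.1297]
ee_rot: [[0.0, 0.086, -0.996], [-0.0, -0.996, -0.086], [-1.0, 0.0, -0.0]]
wrist_force: [-1.0, 0.7, -0.9]
gripper_width: 0.178
```

play_rows:
  commands:
    - {"fingers":1,"tx":0.0015,"ty":0,"tz":0.0004,"ax":0,"ay":0,"az":0}
    - {"fingers":1,"tx":0.003,"ty":0,"tz":0.0004,"ax":0,"ay":0,"az":0}
    - {"fingers":1,"tx":0.0045,"ty":0,"tz":0.0004,"ax":0,"ay":0,"az":0}
    - {"fingers":1,"tx":0.006,"ty":0,"tz":0.0004,"ax":0,"ay":0,"az":0}
    - {"fingers":1,"tx":0.006,"ty":0,"tz":0.0004,"ax":0,"ay":0,"az":0}

```text
time_s: 15.28
tcp_pos: [0.5665, -0.0197, 0.125]
ee_rot: [[-0.001, 0.086, -0.996], [-0.0, -0.996, -0.086], [-1.0, 0.0, 0.001]]
wrist_force: [0.3, 0.3, -1.1]
gripper_width: 0.184
```

play_rows:
  commands:
    - {"fingers":1,"tx":0.001,"ty":0,"tz":0,"ax":0,"ay":0,"az":0}
    - {"fingers":1,"tx":0.002,"ty":0,"tz":0,"ax":0,"ay":0,"az":0}
    - {"fingers":1,"tx":0.003,"ty":0,"tz":0,"ax":0,"ay":0,"az":0}
    - {"fingers":1,"tx":0.0035,"ty":0,"tz":0,"ax":0,"ay":0,"az":0}
    - {"fingers":1,"tx":0.0035,"ty":0,"tz":0,"ax":0,"ay":0,"az":0}

```text
time_s: 15.7
tcp_pos: [0.5667, -0.0196, 0.1233]
ee_rot: [[0.0, 0.086, -0.996], [-0.0, -0.996, -0.086], [-1.0, 0.0, -0.0]]
wrist_force: [-1.4, 0.4, 3.7]
gripper_width: 0.18
```

Collar contact at 0.1233 (predicted 0.1234). I'll press slightly, then release.

play_rows:
  commands:
    - {"fingers":1,"tx":0.001,"ty":0,"tz":0,"ax":0,"ay":0,"az":0}
    - {"fingers":1,"tx":0.001,"ty":0,"tz":0,"ax":0,"ay":0,"az":0}
    - {"fingers":-0.2,"tx":0,"ty":0,"tz":0,"ax":0,"ay":0,"az":0}
    - {"fingers":-0.2,"tx":0,"ty":0,"tz":0,"ax":0,"ay":0,"az":0}
    - {"fingers":-0.2,"tx":0,"ty":0,"tz":0,"ax":0,"ay":0,"az":0}

```text
time_s: 16.12
tcp_pos: [0.5668, -0.0195, 0.1226]
ee_rot: [[0.0, 0.086, -0.996], [0.0, -0.996, -0.086], [-1.0, -0.0, -0.0]]
wrist_force: [0.6, 0.2, -0.2]
gripper_width: 0.33
```

play_rows:
  commands:
    - {"fingers":-0.2,"tx":0,"ty":0,"tz":0,"ax":0,"ay":0,"az":0}
    - {"fingers":-0.2,"tx":0,"ty":0,"tz":0,"ax":0,"ay":0,"az":0}
    - {"fingers":-0.2,"tx":0,"ty":0,"tz":0,"ax":0,"ay":0,"az":0}

```text
time_s: 16.37
tcp_pos: [0.5666, -0.0196, 0.1225]
ee_rot: [[-0.0, 0.086, -0.996], [-0.0, -0.996, -0.086], [-1.0, 0.0, 0.0]]
wrist_force: [-0.3, 0.5, -0.1]
gripper_width: 0.543
```

Released (width 0.54). Rise straight up, then swing aside toward −y and −x to check.

play_rows:
  commands:
    - {"fingers":-0.2,"tx":-0.02,"ty":0,"tz":0,"ax":0,"ay":0,"az":0}
    - {"fingers":-0.2,"tx":-0.06,"ty":0,"tz":0,"ax":0,"ay":0,"az":0}
    - {"fingers":-0.2,"tx":-0.11,"ty":0,"tz":0,"ax":0,"ay":0,"az":0}
    - {"fingers":-0.2,"tx":-0.15,"ty":0,"tz":0.02,"ax":0,"ay":0,"az":0}
    - {"fingers":-0.2,"tx":-0.16,"ty":0,"tz":0.06,"ax":0,"ay":0,"az":0}

```text
time_s: 16.78
tcp_pos: [0.5263, -0.0231, 0.2478]
ee_rot: [[0.011, 0.087, -0.996], [0.0, -0.996, -0.087], [-1.0, 0.001, -0.011]]
wrist_force: [0.3, 0.5, 1.6]
gripper_width: 0.598
```

play_rows:
  commands:
    - {"fingers":-0.2,"tx":0,"ty":0,"tz":0.05,"ax":0,"ay":0,"az":0}
    - {"fingers":-0.2,"tx":0,"ty":0,"tz":0.1,"ax":0,"ay":0,"az":0}
    - {"fingers":-0.2,"tx":0,"ty":0,"tz":0.13,"ax":0,"ay":0,"az":0}
    - {"fingers":-0.2,"tx":0,"ty":0,"tz":0.13,"ax":0,"ay":0,"az":0}
    - {"fingers":-0.2,"tx":0,"ty":0,"tz":0.13,"ax":0,"ay":0,"az":0}

```text
time_s: 17.2
tcp_pos: [0.424, -0.032, 0.2434]
ee_rot: [[0.002, 0.087, -0.996], [0.0, -0.996, -0.087], [-1.0, -0.0, -0.002]]
wrist_force: [-0.1, -0.5, 0.8]
gripper_width: 0.6
```

```bash
python3 -c "
from h import *
a=viewer.capture('scene')
print(fitbox([a],(.567,-.02),.026,.016,.101,.135,50,win=13), r.sense()['tcp_pos'])
save(a,'end.png',(100,130,460,370),2)"
```

```text
[ 5.6805e+02 -2.2110e+01 -1.3590e+01  1.8000e-01] [ 0.42507104 -0.0317748   0.24329038]
```

View pics/end.png

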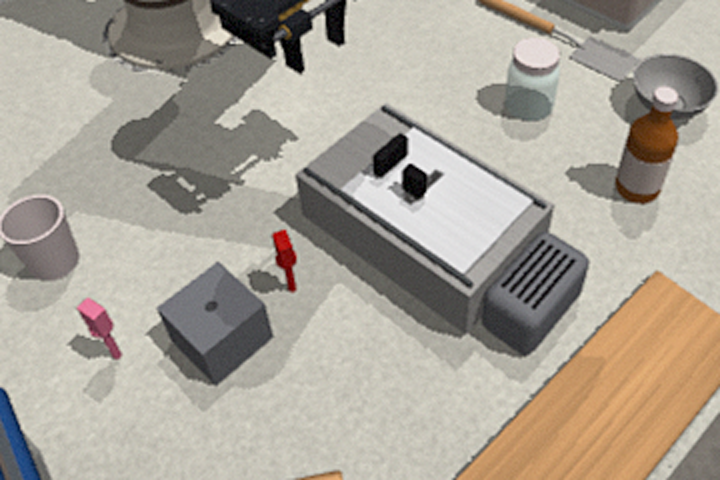

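The picture shows the pin standing upright and seated in the slot at (415,182), with the cover shut. The look-alikes, the empty rest and the visible bystanders haven't moved, and the gripper is well clear.

```bash
python3 -c "
from h import *
print(job.finish_job())"
```

```text
the job is handed in; nothing more can be done
None
```

The job is done and handed in at about 17 s: the cover is shut, the pin is fully home with its collar on the cover, and the gripper has let go and is clear.

- **Cover:** I pushed the handle until it hit the stop at about 17 N, a travel of about 55 mm. A picture taken then showed the cover's rear edge against the frame, and it still looked shut at the end.
- **Pin:** I felt the catch bar's flat with about 5 N. Sliding about 5 mm along the slot, the pin dropped into the hole. I eased it down until the collar touched at a tool height of 123.3 mm, against 123.4 mm predicted. The highest forces I read on the pin were about 5 N, taken at the end of each move call.
- **Last picture:** The pin stands upright in the slot. Both look-alikes, the jar, the bottle, the cup, the bowl and the spatula are where they were. The spoon was almost wholly outside that crop, but the arm never went near it.
- **Disagreements:** The two cameras differed by 2 to 3 mm, and the readings jittered by 1 to 4 mm. I covered this by working from one camera and by feel. After the shut, only the scene camera gave a slot position.

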